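Deburr the coupons, eject them and line them up

TASK

Deburr the two or three brass coupons in the filing block: with the file, stroke forward (toward the ejector levers) over each of the two upright burrs on every coupon until it lies flat on the top face, lifting the file clear on every return, never dragging it back over a coupon and keeping the fingers off the coupons until their burrs are flat. When all are done, lay the file flat and lengthwise on the middle of its cork mat; then press each coupon's ejector lever so that it rises, lift it out, and set all the coupons down on the bench in one row along the front of the slide box, their centres about 6 cm from its front face and not beyond its ends, at least a finger's width apart. Leave the other things alone.

Things in the scene. Friction and masses are not known exactly. Their poses are not given: they have to be found in the camera images.
- filing_block: Dark base plate of the filing block, fixed to the bench. Origin: centre, on the bench (z = 0); its +x is the forward filing direction, from the filing side toward the ejector levers; +y along the row of pockets. On it sits an aluminium block (x -40 to +28 mm, y -93 to +93 mm, top at z = 58 mm) with three open-topped pockets, 56 mm apart along y (y = +56, 0, -56 mm), centred at x = -15 mm, 26 x 38 mm, seat at z = 28 mm. Seated coupons stand 4 mm proud of the block.
- sled (a joint): Slide (m) of the aluminium block on its leaf springs along the base's x, 0 at rest, +-7 mm of travel, 500 N/m. Positive: pushed forward (toward the levers), as by a forward stroke; negative: dragged back.
- lever_1 (a joint): Ejector lever of pocket 1, the pocket at y = +56 mm (rad): 0 up, 0.55 fully pressed. Pressing the pad straight down needs about 4 N; the lever stays where it is left. Fully pressed, its coupon has risen 17 mm and stays risen.
- lever_1_pad (a point): Top centre of the steel pad (34 mm along x, 30 mm wide) of lever 1, at the far (+x) side of the block; 48 mm above the bench when up, about 22 mm when fully pressed, moving some 7 mm outward (+x) on the way.
- lever_2 (a joint): Ejector lever of pocket 2, the pocket at y = 0 (rad): 0 up, 0.55 fully pressed. Pressing the pad straight down needs about 4 N; the lever stays where it is left. Fully pressed, its coupon has risen 17 mm and stays risen.
- lever_2_pad (a point): Top centre of the steel pad (34 mm along x, 30 mm wide) of lever 2, at the far (+x) side of the block; 48 mm above the bench when up, about 22 mm when fully pressed, moving some 7 mm outward (+x) on the way.
- lever_3 (a joint): Ejector lever of pocket 3, the pocket at y = -56 mm (rad): 0 up, 0.55 fully pressed. Pressing the pad straight down needs about 4 N; the lever stays where it is left. Fully pressed, its coupon has risen 17 mm and stays risen.
- lever_3_pad (a point): Top centre of the steel pad (34 mm along x, 30 mm wide) of lever 3, at the far (+x) side of the block; 48 mm above the bench when up, about 22 mm when fully pressed, moving some 7 mm outward (+x) on the way.
- coupon_1: Brass coupon, 24 (x) x 36 (y) x 34 (z) mm, about 180 g, in pocket 1 (y = +56 mm) at the start, its centre 45 mm above the bench (may be absent). Origin: its centre. Its axes agree with the base's when seated. On its top face (17 mm above the origin), 9 mm behind the origin (x = -9), stand two burrs, at y = +12 mm (a) and y = -12 mm (b).
- burr_1a (a joint): Burr a of coupon 1 (at y = +12 mm): a brass lug 2 mm thick, 8 mm wide, 8 mm high, hinged 1 mm above the top face. 0 upright as found, up to 1.45 rad bent forward flat on the top face; it stays where it is left and does not bend backward. About 2 N on its tip bends it.
- burr_1b (a joint): Burr b of coupon 1 (at y = -12 mm): a brass lug 2 mm thick, 8 mm wide, 8 mm high, hinged 1 mm above the top face. 0 upright as found, up to 1.45 rad bent forward flat on the top face; it stays where it is left and does not bend backward. About 2 N on its tip bends it.
- coupon_2: Brass coupon, 24 (x) x 36 (y) x 34 (z) mm, about 180 g, in pocket 2 (y = 0) at the start, its centre 45 mm above the bench (may be absent). Origin: its centre. Its axes agree with the base's when seated. On its top face (17 mm above the origin), 9 mm behind the origin (x = -9), stand two burrs, at y = +12 mm (a) and y = -12 mm (b).
- burr_2a (a joint): Burr a of coupon 2 (at y = +12 mm): a brass lug 2 mm thick, 8 mm wide, 8 mm high, hinged 1 mm above the top face. 0 upright as found, up to 1.45 rad bent forward flat on the top face; it stays where it is left and does not bend backward. About 2 N on its tip bends it.
- burr_2b (a joint): Burr b of coupon 2 (at y = -12 mm): a brass lug 2 mm thick, 8 mm wide, 8 mm high, hinged 1 mm above the top face. 0 upright as found, up to 1.45 rad bent forward flat on the top face; it stays where it is left and does not bend backward. About 2 N on its tip bends it.
- coupon_3: Brass coupon, 24 (x) x 36 (y) x 34 (z) mm, about 180 g, in pocket 3 (y = -56 mm) at the start, its centre 45 mm above the bench (may be absent). Origin: its centre. Its axes agree with the base's when seated. On its top face (17 mm above the origin), 9 mm behind the origin (x = -9), stand two burrs, at y = +12 mm (a) and y = -12 mm (b).
- burr_3a (a joint): Burr a of coupon 3 (at y = +12 mm): a brass lug 2 mm thick, 8 mm wide, 8 mm high, hinged 1 mm above the top face. 0 upright as found, up to 1.45 rad bent forward flat on the top face; it stays where it is left and does not bend backward. About 2 N on its tip bends it.
- burr_3b (a joint): Burr b of coupon 3 (at y = -12 mm): a brass lug 2 mm thick, 8 mm wide, 8 mm high, hinged 1 mm above the top face. 0 upright as found, up to 1.45 rad bent forward flat on the top face; it stays where it is left and does not bend backward. About 2 N on its tip bends it.
- file: Flat hand file: dark steel blade 130 x 16 x 5 mm along its x, with a wooden grip above its middle (52 mm along x, 18 mm wide, from 12 to 32 mm above the underside). 140 g, balanced at the grip. Origin: centre of the blade's underside; z up out of the grip. Either end may lead.
- mat: Cork mat 150 (x) x 70 (y) x 4 mm, fixed to the bench; origin: centre of its underside. The file lies on it at the start.
- slide_box: Closed dark blue slide box, 84 mm deep (x) x 167 mm long (y) x 38 mm high, fixed; origin: centre of its underside. Its front face, with a small 4 mm lip, is at x = -42 mm and looks to -x, toward the robot.
- beaker: Bystander: small glass beaker, 60 mm wide, 68 mm high; origin at the centre of its underside.
- cover_box: Bystander: small cover-glass box, 27 x 27 x 19 mm; origin at the centre of its underside.
- eraser: Bystander: eraser, 21 x 47 x 12 mm; origin at the centre of its underside.

How it is judged:
By the outcome, as a careful person would: the job done as asked, in the order asked, and still so for the second after the job is handed in, with the robot touching nothing.
Of coupon_1, coupon_2, coupon_3 only 2 to 3 are there at a start; the rules pass over those that are not, and their reading is None.
At some moment in a run one of file may be knocked a few centimetres aside while the robot is not near it.
Once in a run the grip may slacken for a moment while it holds something.
It also fails if it takes over 210 s, if anything falls off the work surface, if the arm or the gripper's body presses on something with over 40 N, if the wrist force passes 120 N, or if a joint passes its speed limit or range.

ROBOT

A 7-joint arm with a two-finger parallel gripper is mounted at the origin on a cart in front of the work surface, level with it; the furniture and walls round the work are solid. World frame = base frame: x ahead of the robot, y to its left, z up, the work surface at z = 0. Lengths are in m, angles in rad, forces in N, time in s.
With the tool pointing down it reaches from about 0.4 to 0.85 m from the base axis. Payload 4.5 kg.
Tool frame: the origin (TCP) lies between the finger pads; the fingertips stand 11 mm ahead of it and the grasp point (between the pads) lies 8 mm behind it (r.nose_length is the distance from the TCP to the fingertips, in m); z points along the fingers, y is the line along which they close (so a half turn about z gives the same grasp; the last joint's range is limited). The gripper opens to 88 mm and grips with 3 to 60 N. Pads are 18 mm wide; open, the fingers measure 123 mm over their backs; the gripper's body (75 mm by 187 mm) begins 45 mm behind the grasp point.
Start: joints at [-1.141, 0.689, -0.195, 1.565, 0.157, 0.902, -0.215], TCP at [0.241, 0.577, 0.25] pointing down, gripper open.
Joint ranges: [-3.01, 3.01], [-0.46, 2.08], [-1.47, 1.51], [0.13, 2.56], [-1, 4.14], [0.04, 2.09], [-2.66, 2.66]. Speed limits (rad/s): [2.57, 2.57, 3.14, 3.14, 3.14, 3.14, 3.14].

INTERFACE

Orientations are given as a unit quaternion [x, y, z, w].
In Python, from plant import get_state, snapshot, camera_model, r gives the robot as it stands.
- The arm moves only by the shell command python3 -m inch 'ROWS' [FORCE]. ROWS is text: rows parted by semicolons, each of 7 numbers parted by spaces: the opening, from -1 (shut) to 1 (fully open), then the shift along the tool's x, y, z in m, then the turn, a rotation vector about the tool's x, y, z in rad. A call has 1 to 20 rows; each row shifts and turns the commanded pose from where the row before left it, along the tool's axes as they then stand; what a row does not reach is not made up. A row lasts 1/12 s, in which the tool goes at most 41.7 mm and 7.16 degrees, less where a joint would pass 70% of its speed; a pose out of reach is approached as far as the arm can. A call is refused whole if a number of a shift passes 0.0417 or a number of a turn 0.125, either way. A call with a gripper value outside its range is refused whole. The fingers move at their own pace and stop on an object; FORCE is the grip in N (left out, the last holds). Time passes only in rows, so rows that do not move let the fingers close. It gives the time, the measured TCP pose, the force, the opening and the grip force at its end, in the units of the state.
- get_state(): the state, without advancing time (a new reading comes with each control period).
- snapshot(name): name is "scene" or "top" or "wrist"; returns (picture, depth): 384x512x3 uint8, red, green, blue; 384x512 float32, m along the optical axis (not along the pixel's ray), 0 where there is no reading.
- camera_model(name): a dict with "intrinsics" (3x3 intrinsics, pixels), "dist" ([k1, k2, p1, p2, k3] as OpenCV has them; the pictures are not rectified), "view" (4x4, takes a point from world to camera coordinates). Camera axes: x right, y down, z forward; pixel columns grow to the right and rows downward; lengths in m; the calibration is good to about 2 mm. A picture is of the moment at which its call begins: read the wrist's pose just before it. camera_model takes no time and is no camera call; for the wrist camera it gives the pose at the moment of the call.
- r.finish_job(): hands the job in; it is judged then, once.
The state is a dict: "clock": time; "q": joint angles; "qd": joint speeds; "joint_torque": joint torques, N m; "tool_pos": TCP position; "eef_rot": TCP orientation; "contact_force": force on the tool from outside, world axes, zero at the start; "moment": the same for the moment, N m; "opening": opening from 0.0 (shut) to 1.0 (fully open); "finger_force": force on a finger pad.
Only numpy, scipy, OpenCV 4.12 (cv2) and the standard library are available. Lean on these libraries where they do the work, as an engineer would, in place of code of your own. Each camera call takes 0.05 s, during which the arm holds its last target. There are 200 camera calls.

## Working session

There is one attempt and no reset: what is moved stays moved. The work goes in short steps, Python scripts to look and compute and a shell command to move; the robot and the scene stay as the last step left them, time stands still between calls to the robot, and variables do not carry over. Pictures are saved under pics/ and viewed, at most 14 in all, crops included, and the job is handed in when it is done.

```bash
ls; mkdir -p pics; python3 - <<'E'
from plant import *
import cv2,numpy as np
print(get_state())
for n in("top","scene"):
    p,d=snapshot(n); np.savez("pics/%s0.npz"%n,p=p,d=d); cv2.imwrite(f"pics/{n}0.png",p[:,:,::-1])
    print(camera_model(n))
E
```

```text
pics
{'clock': 0.0, 'q': array([-1.14123853,  0.68995329, -0.19448307,  1.56637388,  0.15730043,
        0.90247189, -0.21512267]), 'qd': array([ 1.16650479e-03,  5.36491825e-04, -5.24884219e-04,  3.59246500e-05,
        4.55713785e-04, -5.26480010e-04, -5.74274886e-04]), 'joint_torque': array([ 3.66324666e-04, -5.27564621e+01, -1.26685046e+00, -1.53432941e+01,
       -5.26287931e-02,  6.44934451e-03,  1.57463737e-04]), 'tool_pos': array([0.24076337, 0.57609476, 0.24892042]), 'eef_rot': array([ 1.96569489e-01,  9.80489475e-01, -9.02632710e-04, -1.03106126e-04]), 'contact_force': array([-0.41876244, -0.19260885,  0.10308304]), 'moment': array([ 0.02709271, -0.05359304,  0.03056214]), 'finger_force': 0.0, 'opening': 1.0017055024049373}
{'intrinsics': array([[448.15510546,   0.        , 256.21328385],
       [  0.        , 448.15510546, 194.33702017],
       [  0.        ,   0.        ,   1.        ]]), 'dist': array([-0.16646331,  0.        ,  0.        ,  0.        ,  0.        ]), 'view': array([[ 0.01647528, -0.99985173,  0.00500823,  0.11201251],
       [-0.9952396 , -0.01688007, -0.09598546,  0.54940204],
       [ 0.09605577, -0.003403  , -0.99537014,  1.16003215],
       [ 0.        ,  0.        ,  0.        ,  1.        ]])}
{'intrinsics': array([[450.73774066,   0.        , 255.28929007],
       [  0.        , 450.73774066, 199.18406361],
       [  0.        ,   0.        ,   1.        ]]), 'dist': array([-0.15321061,  0.        ,  0.        ,  0.        ,  0.        ]), 'view': array([[-0.99172571, -0.12817152,  0.00722313,  0.58277569],
       [-0.08768558,  0.63522286, -0.7673351 ,  0.02156711],
       [ 0.09376221, -0.76161931, -0.64120564,  1.08425406],
       [ 0.        ,  0.        ,  0.        ,  1.        ]])}
```

View pics/top0.png

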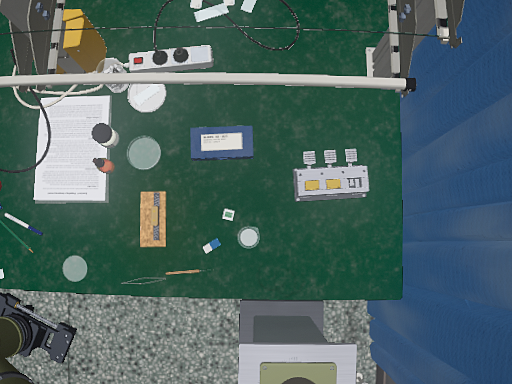

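View pics/scene0.png

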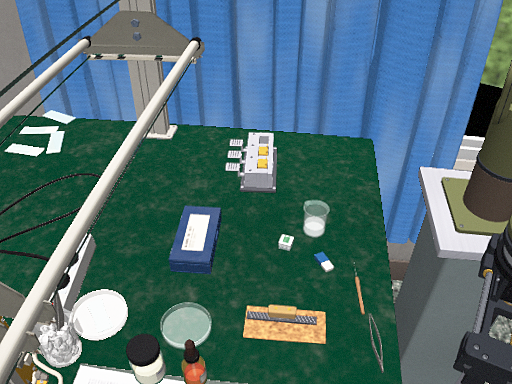

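Top view: the block is at about (332,182), with brass coupons in pockets 1 and 2 (312 and 334, 185) and pocket 3 empty. The file and mat are at (153,219), the slide box at (222,142), the beaker at (248,237), the cover box at (229,214) and the eraser at (211,246).

```bash
cat > h.py <<'E'
from plant import *
import cv2,numpy as np
from scipy.spatial.transform import Rotation as R
def cast(cam,uv,z):
    "pixels -> world points on plane z"
    uv=np.asarray(uv,float).reshape(-1,1,2)
    n=cv2.undistortPoints(uv,cam["intrinsics"],np.array(cam["dist"])).reshape(-1,2)
    V=cam["view"];Rw=V[:3,:3].T;c=-Rw@V[:3,3]
    d=np.c_[n,np.ones(len(n))]@Rw.T
    return c+d*((z-c[2])/d[:,2])[:,None]
def cloud(cam,D):
    h,w=D.shape;u,v=np.meshgrid(np.arange(w),np.arange(h))
    uv=np.stack([u,v],-1).reshape(-1,1,2).astype(float)
    n=cv2.undistortPoints(uv,cam["intrinsics"],np.array(cam["dist"])).reshape(-1,2)
    P=np.c_[n,np.ones(len(n))]*D.reshape(-1,1)
    V=cam["view"];return ((P-V[:3,3])@V[:3,:3]).reshape(h,w,3)
def rect(pts):
    (c,s,a)=cv2.minAreaRect((pts[:,:2]*1000).astype(np.float32)); return np.round(c,1),np.round(s,1),round(a,1)
def st():
    s=get_state();e=R.from_quat(s["eef_rot"]).as_matrix()
    print("t %.2f tcp"%s["clock"],np.round(s["tool_pos"]*1000,1),"toolx",np.round(e[:,0],3),"y",np.round(e[:,1],3),"z",np.round(e[:,2],3),"F",np.round(s["contact_force"],1),"open %.3f ff %.1f"%(s["opening"],s["finger_force"]),"q",np.round(s["q"],2))
    return s,e
def to_tool(e,d): print("tool shift",np.round(e.T@np.asarray(d)*1000,1))
E
python3 - <<'E'
from h import *
f=np.load("pics/top0.npz");p,D=f["p"],f["d"];c=camera_model("top");P=cloud(c,D)
hsv=cv2.cvtColor(p,cv2.COLOR_RGB2HSV)
def reg(x0,x1,y0,y1,m,name,z):
    mm=np.zeros(D.shape,bool);mm[y0:y1,x0:x1]=m[y0:y1,x0:x1]
    n,l,s,_=cv2.connectedComponentsWithStats(mm.astype(np.uint8))
    mm=l==1+np.argmax(s[1:,4]); v,u=np.nonzero(mm)
    cv=cast(c,np.c_[u,v],z); print(name,mm.sum(),rect(cv),"depth z med",np.round(np.median(P[mm][:,2])*1000,1), "pcloud",rect(P[mm]))
H,S,V=hsv[...,0],hsv[...,1],hsv[...,2]
for x,y in [(312,185),(334,185),(153,219),(146,230),(222,142),(350,170),(310,162),(298,190)]: print((x,y),hsv[y,x],np.round(P[y,x]*1000))
reg(190,255,120,162,(H>100)&(H<130)&(S>100),"box",.038)
reg(130,180,185,252,(H<25)&(S>80),"mat",.004)
reg(145,165,190,240,(S<80),"blade",.009)
reg(303,322,178,195,(H>15)&(H<35)&(S>80),"c1",.062)
reg(323,345,178,195,(H>15)&(H<35)&(S>80),"c2",.062)
Z=P[...,2]
reg(285,380,160,205,(Z>.05)&(Z<.075),"block",.058)
for a,b in((300,316),(322,338),(343,360)): reg(a,b,145,166,(Z>.035)&(Z<.06),"pad",.048)
print("bar",np.round(P[80,100:400:50]*1000))
cv2.imwrite("pics/t1.png",cv2.resize(p[140:210,280:385],None,fx=7,fy=7,interpolation=cv2.INTER_CUBIC)[:,:,::-1])
E
```

```text
(312, 185) [ 23 136 201] [571. -22.  61.]
(334, 185) [ 22 133 199] [572. -80.  61.]
(153, 219) [ 21 117 196] [477. 392.  36.]
(146, 230) [ 16 107 195] [448. 418.   0.]
(222, 142) [ 21   8 224] [684. 214.  39.]
(350, 170) [117  13 198] [ 613. -123.   56.]
(310, 162) [120   9 199] [633. -19.  48.]
(298, 190) [117  14 180] [558.  13.  54.]
box 1137 (array([683.3, 217.7]), array([ 89.5, 166. ]), 1.0) depth z med 36.8 pcloud (array([579.7, 213.7]), array([298.3, 166.6]), 2.0)
mat 1231 (array([479.4, 400.8]), array([149.4,  69. ]), 1.9) depth z med 4.4 pcloud (array([482.9, 281.5]), array([150.1, 310. ]), 1.4)
blade 198 (array([488.9, 390.2]), array([129.7,  16.6]), 2.0) depth z med 9.2 pcloud (array([494.1, 263.6]), array([131.1, 272.3]), 2.1)
c1 129 (array([571.9, -20.9]), array([23.4, 34. ]), 1.0) depth z med 60.8 pcloud (array([572.6, -21.3]), array([25.2, 33.6]), 2.2)
c2 126 (array([576. , -76.7]), array([24.2, 34.9]), 8.0) depth z med 60.8 pcloud (array([576.8, -76.8]), array([25.8, 34.8]), 10.3)
block 1697 (array([584.4, -77.1]), array([ 68.9, 185.9]), 4.7) depth z med 57.3 pcloud (array([584.8, -78. ]), array([ 69.1, 186.6]), 4.3)
pad 139 (array([645.1, -15.9]), array([34.9, 26.4]), 0.2) depth z med 47.1 pcloud (array([645.4, -16.1]), array([36.2, 27.3]), 0.1)
pad 152 (array([648.9, -70.4]), array([34.8, 29.6]), 1.2) depth z med 46.6 pcloud (array([649.4, -70.9]), array([35.8, 29.6]), 1.5)
pad 151 (array([ 654.2, -126.8]), array([37.7, 30. ]), 1.3) depth z med 46.7 pcloud (array([ 655.6, -127.5]), array([31. , 38.1]), 89.6)
bar [[764. 464. 296.]
 [763. 353. 297.]
 [764. 246. 293.]
 [763. 139. 299.]
 [765.  34. 301.]
 [769. -74. 298.]]
```

View pics/t1.png

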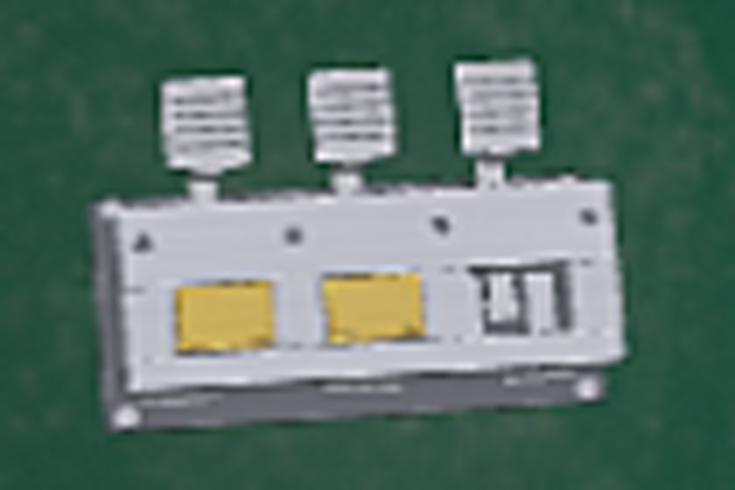

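```bash
python3 - <<'E'
from h import *
s,e=st(); to_tool(e,np.array([.488,.390,.16])-s["tool_pos"])
# yaw needed so that tool y = +-file y (yaw 2deg)
for t in(2,92,182,272):
    x=np.array([np.cos(np.radians(t)),np.sin(np.radians(t)),0]); a=e.T@x; print(t,"turn about tool z",np.degrees(np.arctan2(a[1],a[0])))
E
```

```text
t 0.10 tcp [240.8 576.2 249. ] toolx [-0.923  0.385 -0.   ] y [ 0.385  0.923 -0.002] z [-0.    -0.001 -1.   ] F [-0.3 -0.3  0.3] open 1.000 ff 0.0 q [-1.14  0.69 -0.19  1.57  0.16  0.9  -0.22]
tool shift [-299.9  -76.4   89.2]
2 turn about tool z 155.3270930444916
92 turn about tool z 65.32704668603587
182 turn about tool z -24.672906955508395
272 turn about tool z -114.67295331396417
```

```bash
python3 -m inch '1 -.025 -.0064 .0074 0 0 0;1 -.025 -.0064 .0074 0 0 0;1 -.025 -.0064 .0074 0 0 0;1 -.025 -.0064 .0074 0 0 0;1 -.025 -.0064 .0074 0 0 0;1 -.025 -.0064 .0074 0 0 0;1 -.025 -.0064 .0074 0 0 0;1 -.025 -.0064 .0074 0 0 0;1 -.025 -.0064 .0074 0 0 0;1 -.025 -.0064 .0074 0 0 0;1 -.025 -.0064 .0074 0 0 0;1 -.025 -.0064 .0074 0 0 0;1 0 0 0 0 0 -.1077;1 0 0 0 0 0 -.1077;1 0 0 0 0 0 -.1077;1 0 0 0 0 0 -.1077;1 0 0 0 0 0 0;1 0 0 0 0 0 0'
python3 - <<'E'
from h import *
s,e=st(); c=camera_model("wrist"); p,D=snapshot("wrist");print(np.round(c["view"],3),c["intrinsics"][0])
np.savez("pics/w1.npz",p=p,d=D);cv2.imwrite("pics/w1.png",p[:,:,::-1])
P=cloud(c,D); Z=P[...,2]
for n,m in(("grip top",(Z>.03)&(Z<.042)),("all file",(Z>.007)&(Z<.042))):
    m&=(abs(P[...,0]-.488)<.12)&(abs(P[...,1]-.39)<.06)
    print(n,m.sum(),rect(P[m]),np.median(Z[m]))
E
```

```text
clock: 1.6
tool_pos: [0.488, 0.3899, 0.1606]
eef_rot: [-0.016, 1.0, -0.0, -0.0]
contact_force: [0.4, 0.5, -0.3]
opening: 0.998
finger_force: 0.0
t 1.60 tcp [488.  389.9 160.6] toolx [-0.999 -0.032  0.001] y [-0.032  0.999 -0.   ] z [-0.001 -0.    -1.   ] F [ 0.4  0.5 -0.3] open 0.998 ff 0.0 q [-0.56  0.81 -0.34  1.64  0.36  0.75  0.54]
[[-0.032  0.999 -0.    -0.374]
 [ 0.952  0.03   0.306 -0.491]
 [ 0.306  0.01  -0.952  0.152]
 [ 0.     0.     0.     1.   ]] [270.95200239   0.         258.06299478]
grip top 863 (array([486.8, 389.4]), array([51.2, 17.6]), 1.3) 0.0350948013170984
all file 1773 (array([487.3, 389.4]), array([128.4,  17.6]), 1.5) 0.022485650754288777
```

View pics/w1.png

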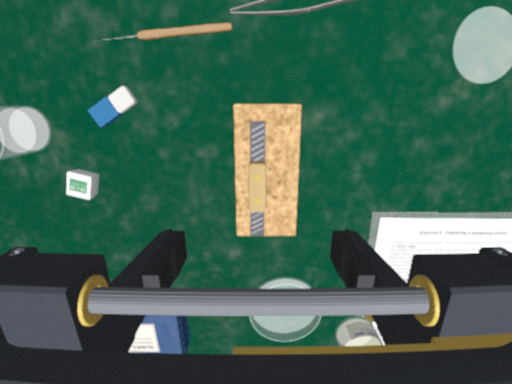

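The wrist view shows the file undisturbed at about (257,180) on the mat, and its size and height match those given. I'll descend and grip it.

```bash
python3 -m inch '.2 .001 -.0005 .02 0 0 0;.2 0 0 .02 0 0 0;.2 0 0 .02 0 0 0;.2 0 0 .02 0 0 0;.2 0 0 .02 0 0 0;.2 0 0 .02 0 0 0;.2 0 0 .01 0 0 0;.2 0 0 .0085 0 0 0;.2 0 0 0 0 0 0;-1 0 0 0 0 0 0;-1 0 0 0 0 0 0;-1 0 0 0 0 0 0;-1 0 0 0 0 0 0;-1 0 0 0 0 0 0;-1 0 0 0 0 0 0;-1 0 0 0 0 0 0' 50
python3 -m inch '-1 0 0 -.02 0 0 0;-1 0 0 -.03 0 0 0;-1 0 0 -.03 0 0 0;-1 0 0 -.03 0 0 0;-1 0 0 -.02 0 0 0;-1 0 0 0 0 0 0;-1 0 0 0 0 0 0'
python3 - <<'E'
from h import *
s,e=st()
# target start: burr 1a ; file leading end 8 mm behind burr
yaw=np.radians(4.7);X=np.array([np.cos(yaw),np.sin(yaw),0]);Y=np.array([-X[1],X[0],0])
O=np.array([.5904,-.0766,0])+.0005*np.array([1,1,0])
for nm,y in(("1a",68),("1b",44),("2a",12),("2b",-12)):
    t=O+X*(-.024-.065-.010)+Y*y/1000+np.array([0,0,.16]); print(nm,np.round(t*1000,1)); to_tool(e,t-s["tool_pos"])
a=e.T@-X;print("turn z",np.arctan2(a[1],a[0]))
E
```

```text
clock: 2.98
tool_pos: [0.4875, 0.3897, 0.023]
eef_rot: [-0.017, 1.0, 0.0, 0.0]
contact_force: [0.3, -0.2, 4.2]
opening: 0.2
finger_force: 50.0
clock: 3.57
tool_pos: [0.4875, 0.3898, 0.153]
eef_rot: [-0.017, 1.0, 0.001, 0.001]
contact_force: [0.1, -0.7, -1.9]
opening: 0.195
finger_force: 50.0
t 3.57 tcp [487.5 389.8 153. ] toolx [-0.999 -0.035 -0.001] y [-0.035  0.999  0.001] z [ 0.001  0.001 -1.   ] F [ 0.1 -0.7 -1.9] open 0.195 ff 50.0 q [-0.56  0.82 -0.33  1.65  0.37  0.73  0.53]
1a [486.7 -16.4 160. ]
tool shift [  15.  -406.    -7.4]
1b [488.6 -40.4 160. ]
tool shift [  13.9 -430.    -7.5]
2a [491.2 -72.3 160. ]
tool shift [  12.4 -461.9   -7.5]
2b [493.2 -96.2 160. ]
tool shift [  11.2 -485.9   -7.5]
turn z -0.04709749775174219
```

```bash
python3 -m inch '-1 .001 -.027 0 0 0 0;-1 .001 -.027 0 0 0 0;-1 .001 -.027 0 0 0 0;-1 .001 -.027 0 0 0 0;-1 .001 -.027 0 0 0 0;-1 .001 -.027 0 0 0 0;-1 .001 -.027 0 0 0 0;-1 .001 -.027 0 0 0 0;-1 .001 -.027 0 0 0 0;-1 .001 -.027 0 0 0 0;-1 .001 -.027 0 0 0 0;-1 .001 -.027 0 0 0 0;-1 .001 -.027 0 0 0 0;-1 .001 -.027 0 0 0 0;-1 .001 -.028 0 0 0 0;-1 0 0 0 0 0 -.047;-1 0 0 0 0 0 0;-1 0 0 0 0 0 0;-1 0 0 0 0 0 0'
python3 - <<'E'
from h import *
s,e=st()
c=camera_model("wrist"); p,D=snapshot("wrist");P=cloud(c,D);Z=P[...,2]
cv2.imwrite("pics/w2.png",p[:,:,::-1]);np.savez("pics/w2.npz",p=p,d=D)
c=camera_model("top"); p,D=snapshot("top");P=cloud(c,D)
hsv=cv2.cvtColor(p,cv2.COLOR_RGB2HSV);H,S=hsv[...,0],hsv[...,1]
cv2.imwrite("pics/t2.png",cv2.resize(p[130:240,260:400],None,fx=5,fy=5)[:,:,::-1])
E
```

```text
clock: 5.15
tool_pos: [0.486, -0.0153, 0.1517]
eef_rot: [-0.042, 0.999, 0.001, -0.001]
contact_force: [-0.1, -0.2, -1.1]
opening: 0.199
finger_force: 50.0
t 5.15 tcp [486.  -15.3 151.7] toolx [-0.997 -0.083  0.001] y [-0.083  0.997  0.001] z [-0.001  0.001 -1.   ] F [-0.1 -0.2 -1.1] open 0.199 ff 50.0 q [ 0.18  0.7  -0.38  2.06  0.54  0.48  1.04]
```

View pics/w2.png

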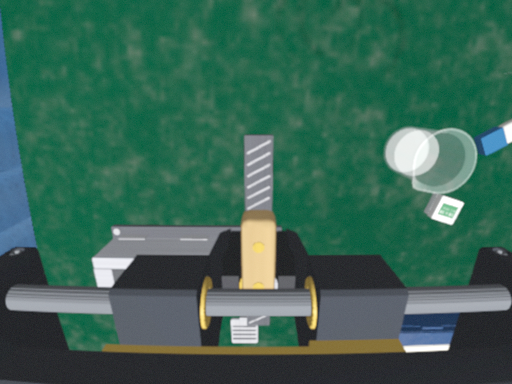

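The file is held straight: blade end at (258,140), leading end pointing at the block, lever pad 1 at (245,330). Next I'll check tilt and then do the first stroke.

```bash
python3 - <<'E'
from h import *
f=np.load("pics/w2.npz");c=camera_model("wrist");P=cloud(c,f["d"])
for v in(140,150,160,170,180,190,200,230,260): print(v,np.round(P[v,258]*1000,1))
m=(P[...,2]>.128)&(P[...,2]<.146);m[210:]=0
q=P[m];print(m.sum(),rect(q))
E
```

```text
140 [424.6 -20.4 136.1]
150 [429.9 -20.  137.9]
160 [435.4 -19.5 137.7]
170 [440.9 -19.  138.7]
180 [447.1 -18.5 137.2]
190 [452.6 -18.1 138.5]
200 [458.6 -17.6 138.6]
230 [464.8 -17.1 165.5]
260 [482.7 -15.6 163.8]
2117 (array([443.3, -18.5]), array([43.4, 16.1]), 4.8)
```

```bash
python3 -m inch '-1 0 -.001 .02 0 0 0;-1 0 0 .02 0 0 0;-1 0 0 .015 0 0 0;-1 0 0 .008 0 0 0;-1 0 0 0 0 0 0;-1 -.004 0 0 0 0 0;-1 -.004 0 0 0 0 0;-1 -.004 0 0 0 0 0;-1 -.004 0 0 0 0 0;-1 -.004 0 0 0 0 0'
python3 -m inch '-1 -.004 0 .0004 0 0 0;-1 -.004 0 .0004 0 0 0;-1 -.004 0 .0004 0 0 0;-1 -.004 0 .0005 0 0 0;-1 -.004 0 .0005 0 0 0;-1 -.004 0 .0006 0 0 0;-1 -.004 0 .0006 0 0 0'
python3 -m inch '-1 -.004 0 .0006 0 0 0;-1 -.002 0 .0006 0 0 0;-1 -.001 0 .0003 0 0 0'
```

```text
clock: 6.08
tool_pos: [0.5074, -0.016, 0.09]
eef_rot: [-0.041, 0.999, 0.0, 0.001]
contact_force: [0.1, 0.0, -1.0]
opening: 0.201
finger_force: 50.0
clock: 6.67
tool_pos: [0.5346, -0.0136, 0.0858]
eef_rot: [-0.041, 0.999, 0.0, -0.0]
contact_force: [-0.5, 0.3, 0.1]
opening: 0.196
finger_force: 50.0
clock: 6.92
tool_pos: [0.5416, -0.0131, 0.0843]
eef_rot: [-0.041, 0.999, 0.0, 0.0]
contact_force: [-1.1, -0.3, -0.3]
opening: 0.196
finger_force: 50.0
```

```bash
python3 -m inch '-1 -.001 0 .0006 0 0 0;-1 -.001 0 .0006 0 0 0;-1 -.0005 0 0 0 0 0'
python3 -m inch '-1 -.001 0 .0006 0 0 0;-1 -.001 0 .0006 0 0 0;-1 -.0005 0 0 0 0 0'
```

```text
clock: 7.17
tool_pos: [0.5438, -0.0129, 0.0835]
eef_rot: [-0.041, 0.999, -0.0, 0.0]
contact_force: [-1.3, 0.3, 3.0]
opening: 0.204
finger_force: 50.0
clock: 7.42
tool_pos: [0.5467, -0.0126, 0.0829]
eef_rot: [-0.041, 0.999, -0.0, 0.001]
contact_force: [-3.2, -0.2, 9.2]
opening: 0.199
finger_force: 50.0
```

```bash
python3 -m inch '-1 -.0005 0 -.01 0 0 0;-1 0 0 -.015 0 0 0;-1 .0205 -.0076 0 0 0 0;-1 .02 -.0076 0 0 0 0;-1 .02 -.0077 0 0 0 0;-1 0 0 0 0 0 0;-1 0 0 0 0 0 0'
python3 -m inch '-1 0 0 .01 0 0 0;-1 0 0 .0085 0 0 0;-1 0 0 0 0 0 0;-1 0 0 0 0 0 0'
```

```text
clock: 8.0
tool_pos: [0.4878, -0.0411, 0.1074]
eef_rot: [-0.041, 0.999, -0.0, -0.0]
contact_force: [0.2, -0.1, -1.6]
opening: 0.2
finger_force: 50.0
clock: 8.33
tool_pos: [0.4888, -0.0399, 0.0882]
eef_rot: [-0.041, 0.999, 0.0, -0.0]
contact_force: [0.0, -0.0, -1.5]
opening: 0.2
finger_force: 50.0
```

```bash
python3 -m inch '-1 -.004 0 0 0 0 0;-1 -.004 0 0 0 0 0;-1 -.004 0 0 0 0 0;-1 -.004 0 0 0 0 0;-1 -.004 0 0 0 0 0;-1 -.004 0 .0003 0 0 0;-1 -.004 0 .0003 0 0 0;-1 -.004 0 .0003 0 0 0'
python3 -m inch '-1 -.004 0 .0004 0 0 0;-1 -.004 0 .0004 0 0 0;-1 -.004 0 .0004 0 0 0;-1 -.004 0 .0005 0 0 0;-1 -.003 0 .0006 0 0 0;-1 -.002 0 .0006 0 0 0;-1 -.001 0 .0003 0 0 0;-1 -.001 0 .0006 0 0 0'
python3 -m inch '-1 -.001 0 .0006 0 0 0;-1 -.001 0 .0006 0 0 0;-1 -.001 0 .0002 0 0 0;-1 -.0005 0 0 0 0 0'
```

```text
clock: 9.0
tool_pos: [0.5213, -0.0377, 0.0878]
eef_rot: [-0.041, 0.999, 0.0, 0.001]
contact_force: [-0.1, -0.1, -0.2]
opening: 0.203
finger_force: 50.0
clock: 9.67
tool_pos: [0.5431, -0.0359, 0.0838]
eef_rot: [-0.041, 0.999, -0.0, -0.0]
contact_force: [-0.8, 0.2, 0.9]
opening: 0.199
finger_force: 50.0
clock: 10.0
tool_pos: [0.5469, -0.0357, 0.0831]
eef_rot: [-0.041, 0.999, -0.0, 0.0]
contact_force: [-3.1, -0.8, 7.2]
opening: 0.199
finger_force: 50.0
```

```bash
python3 -m inch '-1 -.0005 0 -.01 0 0 0;-1 0 0 -.015 0 0 0;-1 .0195 -.0105 0 0 0 0;-1 .0195 -.0107 0 0 0 0;-1 .02 -.0107 0 0 0 0;-1 0 0 0 0 0 0;-1 0 0 0 0 0 0;-1 0 0 .01 0 0 0;-1 0 0 .009 0 0 0;-1 0 0 0 0 0 0;-1 0 0 0 0 0 0'
python3 -m inch '-1 -.004 0 0 0 0 0;-1 -.004 0 0 0 0 0;-1 -.004 0 0 0 0 0;-1 -.004 0 0 0 0 0;-1 -.004 0 0 0 0 0;-1 -.004 0 .0003 0 0 0;-1 -.004 0 .0003 0 0 0;-1 -.004 0 .0003 0 0 0'
python3 -m inch '-1 -.004 0 .0004 0 0 0;-1 -.004 0 .0004 0 0 0;-1 -.004 0 .0004 0 0 0;-1 -.004 0 .0005 0 0 0;-1 -.003 0 .0006 0 0 0;-1 -.002 0 .0006 0 0 0;-1 -.001 0 .0003 0 0 0;-1 -.001 0 .0006 0 0 0'
python3 -m inch '-1 -.001 0 .0006 0 0 0;-1 -.001 0 .0006 0 0 0;-1 -.001 0 .0002 0 0 0;-1 -.0005 0 0 0 0 0'
```

```text
clock: 10.92
tool_pos: [0.4913, -0.0716, 0.0881]
eef_rot: [-0.041, 0.999, 0.0, -0.0]
contact_force: [-0.4, -0.2, -0.7]
opening: 0.196
finger_force: 50.0
clock: 11.58
tool_pos: [0.524, -0.0696, 0.0877]
eef_rot: [-0.041, 0.999, 0.0, 0.001]
contact_force: [0.4, -0.8, -1.9]
opening: 0.198
finger_force: 50.0
clock: 12.25
tool_pos: [0.5457, -0.0677, 0.0837]
eef_rot: [-0.041, 0.999, 0.0, -0.0]
contact_force: [-0.4, -0.4, 0.1]
opening: 0.198
finger_force: 50.0
clock: 12.58
tool_pos: [0.5495, -0.0673, 0.0831]
eef_rot: [-0.041, 0.999, -0.0, 0.0]
contact_force: [-2.4, -0.5, 7.5]
opening: 0.199
finger_force: 50.0
```

Now 2b: start (493.2,-96.2), which is tool x +58.5, y −24.4.

```bash
python3 -m inch '-1 -.0005 0 -.01 0 0 0;-1 0 0 -.015 0 0 0;-1 .0195 -.008 0 0 0 0;-1 .0195 -.008 0 0 0 0;-1 .0195 -.0085 0 0 0 0;-1 0 0 0 0 0 0;-1 0 0 0 0 0 0;-1 0 0 .01 0 0 0;-1 0 0 .009 0 0 0;-1 0 0 0 0 0 0;-1 0 0 0 0 0 0'
python3 -m inch '-1 -.004 0 0 0 0 0;-1 -.004 0 0 0 0 0;-1 -.004 0 0 0 0 0;-1 -.004 0 0 0 0 0;-1 -.004 0 0 0 0 0;-1 -.004 0 .0003 0 0 0;-1 -.004 0 .0003 0 0 0;-1 -.004 0 .0003 0 0 0'
python3 -m inch '-1 -.004 0 .0004 0 0 0;-1 -.004 0 .0004 0 0 0;-1 -.004 0 .0004 0 0 0;-1 -.004 0 .0005 0 0 0;-1 -.003 0 .0006 0 0 0;-1 -.002 0 .0006 0 0 0;-1 -.001 0 .0003 0 0 0;-1 -.001 0 .0006 0 0 0'
python3 -m inch '-1 -.001 0 .0006 0 0 0;-1 -.001 0 .0006 0 0 0;-1 -.001 0 .0002 0 0 0;-1 -.0005 0 0 0 0 0'
```

```text
clock: 13.5
tool_pos: [0.4939, -0.096, 0.0879]
eef_rot: [-0.041, 0.999, 0.0, -0.0]
contact_force: [-0.5, 0.3, -1.3]
opening: 0.198
finger_force: 50.0
clock: 14.17
tool_pos: [0.5265, -0.0939, 0.0876]
eef_rot: [-0.041, 0.999, 0.0, 0.001]
contact_force: [-1.4, -0.2, -1.1]
opening: 0.202
finger_force: 50.0
clock: 14.83
tool_pos: [0.5483, -0.0921, 0.0836]
eef_rot: [-0.041, 0.999, 0.0, -0.0]
contact_force: [-1.3, -1.0, 1.1]
opening: 0.198
finger_force: 50.0
clock: 15.17
tool_pos: [0.5521, -0.0918, 0.0831]
eef_rot: [-0.041, 0.999, -0.0, 0.0]
contact_force: [-2.4, 0.0, 8.9]
opening: 0.198
finger_force: 50.0
```

```bash
python3 -m inch '-1 -.0005 0 -.01 0 0 0;-1 0 0 -.025 0 0 0;-1 0 0 -.03 0 0 0;-1 0 0 -.03 0 0 0;-1 0 .03 -.03 0 0 0;-1 0 .03 -.02 0 0 0;-1 0 .03 0 0 0 0;-1 0 .03 0 0 0 0;-1 0 .03 0 0 0 0;-1 0 0 0 0 0 0;-1 0 0 0 0 0 0;-1 0 0 0 0 0 0'
python3 - <<'E'
from h import *
s,e=st()
c=camera_model("wrist"); p,D=snapshot("wrist");P=cloud(c,D);np.savez("pics/w3.npz",p=p,d=D)
m=(abs(P[...,0]-.575)<.06)&(abs(P[...,1]+.06)<.1)&(P[...,2]>.03)
v,u=np.nonzero(m);print(u.min(),u.max(),v.min(),v.max())
k=p[max(v.min()-10,0):v.max()+10,max(u.min()-10,0):u.max()+10];print(k.shape)
f=min(800/k.shape[1],600/k.shape[0]);cv2.imwrite("pics/w3.png",cv2.resize(k,None,fx=f,fy=f,interpolation=cv2.INTER_CUBIC)[:,:,::-1])
h=cv2.cvtColor(p,cv2.COLOR_RGB2HSV);b=m&(h[...,0]>15)&(h[...,0]<35)&(h[...,1]>80)
n,l,ss,_=cv2.connectedComponentsWithStats(b.astype(np.uint8))
for i in range(1,n):
    if ss[i,4]>100:
        q=P[l==i];print(ss[i],rect(q),"z pct",np.round(np.percentile(q[:,2],[5,50,90,97,99,100])*1000,1))
E
```

```text
clock: 16.17
tool_pos: [0.54, 0.0564, 0.2269]
eef_rot: [-0.041, 0.999, -0.0, -0.0]
contact_force: [-0.1, -0.5, -1.7]
opening: 0.197
finger_force: 50.0
t 16.17 tcp [540.   56.4 226.9] toolx [-0.997 -0.082  0.   ] y [-0.082  0.997 -0.001] z [-0.    -0.001 -1.   ] F [-0.1 -0.5 -1.7] open 0.197 ff 50.0 q [ 0.12  0.65 -0.51  1.83  0.43  0.78  1.04]
0 231 173 383
(221, 241, 3)
[127 190  32  20 588] (array([576.8, -78.7]), array([24. , 34.8]), 5.1) z pct [59.6 61.5 63.8 64.5 65.1 65.4]
[173 190  32  20 598] (array([572.6, -22.9]), array([24.1, 35.9]), 4.1) z pct [59.5 61.6 64.  64.7 65.1 65.9]
[199 306  12  24 185] (array([523. ,  39.1]), array([15.9,  1.7]), 1.3) z pct [293.5 299.8 301.1 301.7 302.  302.8]
[103 344 100  11 783] (array([522. ,  26.4]), array([ 8.5, 27.6]), 7.0) z pct [305.3 306.8 311.8 312.8 313.1 313.9]
```

View pics/w3.png

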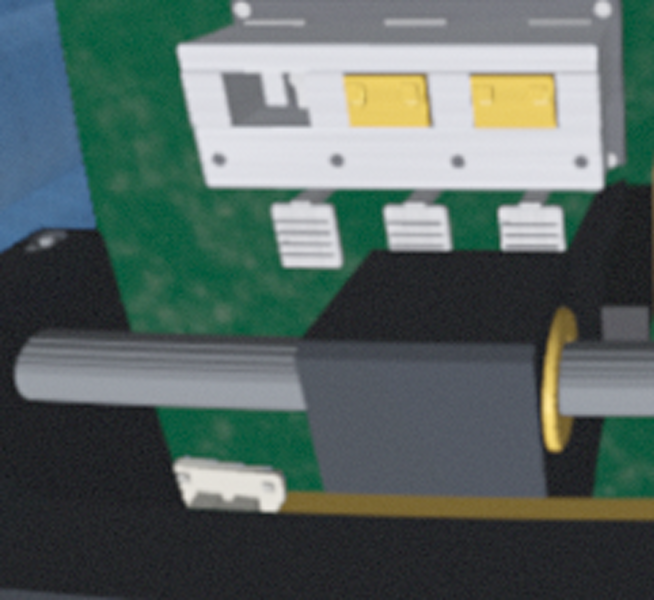

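All four burrs lie flat (brass maximum z is about 65 mm), and pocket 3 is empty. Now the file goes back to the mat.

```bash
python3 -m inch '-1 .002 .025 0 0 0 0;-1 .002 .025 0 0 0 0;-1 .002 .025 0 0 0 0;-1 .002 .025 0 0 0 0;-1 .002 .025 0 0 0 0;-1 .002 .025 0 0 0 0;-1 .0025 .025 .01 0 0 0;-1 .0025 .025 .01 0 0 0;-1 .0025 .025 .01 0 0 0;-1 .0025 .025 .01 0 0 0;-1 .0025 .025 .01 0 0 0;-1 .0025 .025 .01 0 0 0;-1 .0025 .025 .01 0 0 0;-1 .0025 .0235 .01 0 0 0;-1 0 0 0 0 0 .049;-1 0 0 0 0 0 0;-1 0 0 0 0 0 0'
python3 - <<'E'
from h import *
s,e=st()
c=camera_model("wrist"); p,D=snapshot("wrist");np.savez("pics/w4.npz",p=p,d=D);P=cloud(c,D)
f=np.load("pics/w1.npz"); 
def mat(p,c):
    h=cv2.cvtColor(p,cv2.COLOR_RGB2HSV);m=((h[...,0]<25)&(h[...,1]>70)).astype(np.uint8);m[245:]=0
    n,l,ss,_=cv2.connectedComponentsWithStats(m);i=1+np.argmax(ss[1:,4]);v,u=np.nonzero(l==i);print(ss[i],rect(cast(c,np.c_[u,v],.004)))
mat(p,c)
# w1: camera model rebuilt with the recorded hand-eye relation (tool pose then vs now)
T=np.eye(4);T[:3,:3]=e;T[:3,3]=s["tool_pos"]
T1=np.eye(4);T1[:3,:3]=np.array([[-.999,-.032,-.001],[-.032,.999,0],[.001,0,-1]]);T1[:3,3]=[.488,.3899,.1606]
c1=dict(c);c1["view"]=c["view"]@T@np.linalg.inv(T1);mat(f["p"],c1)
Z=P[...,2];g=(abs(Z-.001*(s["tool_pos"][2]*1000-14))<.006)&(P[...,0]<.48);print("blade",g.sum(),rect(P[g]))
E
```

```text
clock: 17.63
tool_pos: [0.4808, 0.4, 0.1464]
eef_rot: [-0.016, 1.0, -0.001, 0.0]
contact_force: [0.2, -1.3, -2.2]
opening: 0.198
finger_force: 50.0
t 17.63 tcp [480.8 400.  146.4] toolx [-0.999 -0.032 -0.   ] y [-0.032  0.999 -0.002] z [ 0.    -0.002 -1.   ] F [ 0.2 -1.3 -2.2] open 0.198 ff 50.0 q [-0.56  0.84 -0.39  1.65  0.43  0.74  0.45]
[ 222  110   72  135 6595] (array([478.4, 398.9]), array([147.1,  71.3]), 1.8)
[ 233  103   69  133 7590] (array([480. , 399.4]), array([149.6,  71.3]), 1.8)
blade 2187 (array([444., 399.]), array([56. , 39.2]), 2.0)
```

```bash
python3 -m inch '-1 .001 0 .02 0 0 0;-1 0 0 .02 0 0 0;-1 0 0 .02 0 0 0;-1 0 0 .02 0 0 0;-1 0 0 .02 0 0 0;-1 0 0 .01 0 0 0;-1 0 0 .006 0 0 0;-1 0 0 .003 0 0 0;-1 0 0 .002 0 0 0;-1 0 0 .001 0 0 0;-1 0 0 0 0 0 0'
```

```text
clock: 18.6
tool_pos: [0.479, 0.4022, 0.0255]
eef_rot: [-0.016, 1.0, 0.0, 0.0]
contact_force: [0.4, 0.0, -1.0]
opening: 0.202
finger_force: 50.0
```

```bash
python3 -m inch '-1 -.0005 -.002 .0012 0 0 0;-1 0 0 .001 0 0 0;-1 0 0 .0005 0 0 0;-1 0 0 0 0 0 0;-1 0 0 0 0 0 0'
```

```text
clock: 19.02
tool_pos: [0.4797, 0.3996, 0.023]
eef_rot: [-0.016, 1.0, -0.0, 0.001]
contact_force: [-1.1, -1.3, 5.7]
opening: 0.198
finger_force: 50.0
```

Seated, with +6 N on it. Next I release to a modest opening and rise.

```bash
python3 -m inch '.0 0 0 0 0 0 0;.0 0 0 0 0 0 0;.0 0 0 0 0 0 0;.0 0 0 0 0 0 0;.0 0 0 0 0 0 0;.0 0 0 -.01 0 0 0;.0 0 0 -.02 0 0 0;.0 0 0 -.03 0 0 0;.0 0 0 -.03 0 0 0;.0 0 0 -.03 0 0 0;.0 0 0 -.02 0 0 0;.0 0 0 0 0 0 0;.0 0 0 0 0 0 0'
python3 - <<'E'
from h import *
s,e=st()
c=camera_model("wrist"); p,D=snapshot("wrist");P=cloud(c,D); Z=P[...,2]
for n,m in(("grip top",(Z>.03)&(Z<.042)),("all file",(Z>.007)&(Z<.042))):
    m&=(abs(P[...,0]-.48)<.12)&(abs(P[...,1]-.40)<.05); print(n,m.sum(),rect(P[m]),np.median(Z[m]))
# lever presses: pads from top image at rest; press 3 mm outward
yaw=np.radians(4.7);X=np.array([np.cos(yaw),np.sin(yaw),0]);Y=np.array([-X[1],X[0],0])
O=np.array([.591,-.077,0])
for k,y in((1,.056),(2,0)):
    t=O+X*.061+Y*y; t[2]=.12; print(k,np.round(t*1000,1)); to_tool(e,t-s["tool_pos"])
E
```

```text
clock: 20.1
tool_pos: [0.4797, 0.4004, 0.1638]
eef_rot: [-0.016, 1.0, 0.001, 0.001]
contact_force: [-0.3, -0.1, -1.1]
opening: 0.504
finger_force: 0.0
t 20.10 tcp [479.7 400.4 163.8] toolx [-0.999 -0.033 -0.002] y [-0.033  0.999  0.002] z [ 0.002  0.002 -1.   ] F [-0.3 -0.1 -1.1] open 0.504 ff 0.0 q [-0.55  0.82 -0.4   1.64  0.42  0.77  0.46]
grip top 849 (array([479.2, 400.2]), array([51.4, 17.7]), 1.3) 0.035025418948456746
all file 1785 (array([479.7, 400.1]), array([128.9,  17.8]), 1.6) 0.010035492430418642
1 [647.2 -16.2 120. ]
tool shift [-153.6 -421.9   43.3]
2 [651.8 -72.  120. ]
tool shift [-156.4 -477.9   43.2]
```

```bash
python3 -m inch '-1 -.009 -.025 0 0 0 0;-1 -.009 -.025 0 0 0 0;-1 -.009 -.025 0 0 0 0;-1 -.009 -.025 0 0 0 0;-1 -.009 -.025 0 0 0 0;-1 -.009 -.025 0 0 0 0;-1 -.009 -.025 0 0 0 0;-1 -.009 -.025 0 0 0 0;-1 -.009 -.025 0 0 0 0;-1 -.009 -.025 0 0 0 0;-1 -.009 -.025 0 0 0 0;-1 -.009 -.025 0 0 0 0;-1 -.009 -.025 0 0 0 0;-1 -.009 -.025 0 0 0 0;-1 -.009 -.025 0 0 0 0;-1 -.009 -.025 0 0 0 0;-1 -.009 -.022 0 0 0 0;-1 0 0 0 0 0 -.049;-1 0 0 0 0 0 0;-1 0 0 0 0 0 0' 20
python3 - <<'E'
from h import *
s,e=st();to_tool(e,np.array([.6472,-.0162,.09])-s["tool_pos"])
E
```

```text
clock: 21.82
tool_pos: [0.6449, -0.0163, 0.1606]
eef_rot: [-0.041, 0.999, 0.001, -0.001]
contact_force: [-0.8, 0.9, 0.6]
opening: 0.002
finger_force: 0.0
t 21.82 tcp [644.9 -16.3 160.6] toolx [-0.997 -0.081  0.003] y [-0.081  0.997  0.001] z [-0.003  0.001 -1.   ] F [-0.8  0.9  0.6] open 0.002 ff 0.0 q [ 0.21  0.86 -0.49  1.57  0.5   0.85  1.18]
tool shift [-2.5 -0.2 70.6]
```

```bash
python3 -m inch '-1 -.0025 0 .02 0 0 0;-1 0 0 .025 0 0 0;-1 0 0 .025 0 0 0;-1 0 0 .02 0 0 0;-1 0 0 .008 0 0 0;-1 0 0 .003 0 0 0;-1 -.0005 0 .003 0 0 0;-1 -.0005 0 .003 0 0 0;-1 -.0005 0 .003 0 0 0;-1 -.0005 0 .003 0 0 0;-1 -.0005 0 .003 0 0 0;-1 -.0005 0 .003 0 0 0'
python3 -m inch '-1 -.0005 0 .002 0 0 0;-1 -.0005 0 .002 0 0 0;-1 -.0005 0 .002 0 0 0'
```

```text
clock: 22.82
tool_pos: [0.6539, -0.0146, 0.0458]
eef_rot: [-0.041, 0.999, 0.001, 0.003]
contact_force: [-0.6, 2.1, 8.3]
opening: 0.002
finger_force: 3.3
clock: 23.07
tool_pos: [0.6554, -0.0146, 0.04]
eef_rot: [-0.041, 0.999, 0.001, 0.003]
contact_force: [-1.3, 1.1, 18.0]
opening: 0.001
finger_force: 7.7
```

```bash
python3 -m inch '-1 -.0005 0 .001 0 0 0;-1 0 0 .001 0 0 0'
python3 -m inch '-1 0 0 .001 0 0 0;-1 0 0 0 0 0 0'
```

```text
clock: 23.23
tool_pos: [0.6573, -0.0144, 0.0397]
eef_rot: [-0.041, 0.999, 0.001, 0.004]
contact_force: [-1.3, 0.5, 21.7]
opening: 0.005
finger_force: 8.7
clock: 23.4
tool_pos: [0.6581, -0.0143, 0.0397]
eef_rot: [-0.041, 0.999, 0.001, 0.005]
contact_force: [-2.6, 1.2, 20.5]
opening: 0.005
finger_force: 8.3
```

```bash
python3 -m inch '-1 0 0 -.01 0 0 0;-1 0 0 -.03 0 0 0;-1 0 0 -.03 0 0 0;-1 0 0 -.03 0 0 0;-1 0 .015 -.03 0 0 0;-.3 .01 .03 0 0 0 0;-.3 .01 .03 0 0 0 0;-.3 .01 .03 0 0 0 0;-.1 0 0 0 0 0 0;0 0 0 0 0 0 0'
python3 - <<'E'
from h import *
s,e=st()
c=camera_model("wrist"); p,D=snapshot("wrist");P=cloud(c,D);np.savez("pics/w5.npz",p=p,d=D);cv2.imwrite("pics/w5.png",p[:,:,::-1])
m=(abs(P[...,0]-.575)<.06)&(abs(P[...,1]+.06)<.1)&(P[...,2]>.03)
h=cv2.cvtColor(p,cv2.COLOR_RGB2HSV);b=m&(h[...,0]>15)&(h[...,0]<35)&(h[...,1]>80)
n,l,ss,_=cv2.connectedComponentsWithStats(b.astype(np.uint8))
for i in range(1,n):
    if ss[i,4]>60:
        q=P[l==i];z=np.percentile(q[:,2],[5,50,90,99]);t=q[q[:,2]>z[1]-.004];print(ss[i],rect(t),"z",np.round(z*1000,1))
E
```

```text
clock: 24.23
tool_pos: [0.6148, 0.0889, 0.1656]
eef_rot: [-0.043, 0.999, 0.001, 0.001]
contact_force: [-1.0, -0.6, 0.2]
opening: 0.363
finger_force: 0.0
t 24.23 tcp [614.8  88.9 165.6] toolx [-0.996 -0.087 -0.002] y [-0.087  0.996  0.001] z [ 0.002  0.002 -1.   ] F [-1.  -0.6  0.2] open 0.363 ff 0.0 q [ 0.04  0.82 -0.48  1.65  0.49  0.79  1.  ]
[ 105  124   52   30 1446] (array([569.3, -23.3]), array([23. , 37.3]), 3.9) z [66.  78.1 80.  81.1]
[  54  127   43   28 1061] (array([577.1, -78.4]), array([23.8, 37.9]), 5.4) z [60.1 61.7 63.8 65. ]
```

View pics/w5.png

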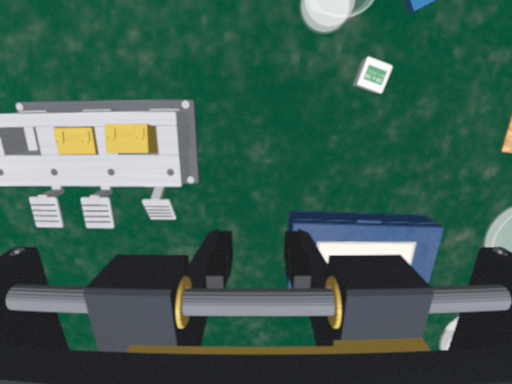

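```bash
python3 -m inch '0 .0134 -.027 0 0 0 0;0 .0133 -.027 0 0 0 0;0 .0133 -.027 0 0 0 0;0 .0133 -.0267 0 0 0 0;0 0 0 0 0 0 0;0 0 0 .02 0 0 0;0 0 0 .02 0 0 0;0 0 0 .02 0 0 0;0 0 0 0 0 0 0;0 0 0 0 0 0 0'
```

```text
clock: 25.12
tool_pos: [0.5706, -0.0272, 0.1037]
eef_rot: [-0.04, 0.999, -0.001, -0.001]
contact_force: [0.1, 0.1, -0.1]
opening: 0.496
finger_force: 0.0
```

```bash
python3 -m inch '0 -.0008 .0042 0 0 0 0;0 0 0 .01 0 0 0;0 0 0 0 0 0 0'
python3 -m inch '0 0 0 .01 0 0 0;0 0 0 .009 0 0 0;0 0 0 0 0 0 0;-1 0 0 0 0 0 0;-1 0 0 0 0 0 0;-1 0 0 0 0 0 0;-1 0 0 0 0 0 0;-1 0 0 0 0 0 0' 40
```

```text
clock: 25.37
tool_pos: [0.5713, -0.0212, 0.0938]
eef_rot: [-0.041, 0.999, 0.0, 0.0]
contact_force: [-0.8, 0.0, -0.1]
opening: 0.499
finger_force: 0.0
clock: 26.03
tool_pos: [0.5708, -0.0223, 0.0749]
eef_rot: [-0.041, 0.999, -0.0, -0.0]
contact_force: [0.6, -2.6, -3.8]
opening: 0.406
finger_force: 39.9
```

```bash
python3 -m inch '-1 0 0 -.005 0 0 0;-1 0 0 -.01 0 0 0;-1 0 0 -.02 0 0 0;-1 0 0 -.02 0 0 0;-1 0 0 -.02 0 0 0;-1 0 0 -.01 0 0 0;-1 0 0 0 0 0 0;-1 0 0 0 0 0 0'
python3 - <<'E'
from h import *
s,e=st()
f=np.load("pics/top0.npz");P=cloud(camera_model("top"),f["d"])
m=(abs(P[...,0]-.685)<.08)&(abs(P[...,1]-.217)<.12)&(abs(P[...,2]-.0375)<.008)
n,l,ss,_=cv2.connectedComponentsWithStats(m.astype(np.uint8));i=1+np.argmax(ss[1:,4]);q=P[l==i]
print(rect(q))
(c,sz,a)=cv2.minAreaRect((q[:,:2]*1000).astype(np.float32))
if sz[0]>sz[1]: a-=90
X=np.array([np.cos(np.radians(a)),np.sin(np.radians(a)),0])
if X[0]<0:X=-X
Y=np.array([-X[1],X[0],0]);B=np.array([*c,0])/1000;print("box yaw",a)
for y in(.04,-.04):
    t=B-X*.102+Y*y;t[2]=s["tool_pos"][2];print(np.round(t*1000,1));to_tool(e,t-s["tool_pos"])
E
```

```text
clock: 26.7
tool_pos: [0.5714, -0.0211, 0.1606]
eef_rot: [-0.041, 0.999, 0.0, 0.001]
contact_force: [-1.2, -0.2, -2.7]
opening: 0.405
finger_force: 39.9
t 26.70 tcp [571.4 -21.1 160.6] toolx [-0.997 -0.082 -0.002] y [-0.082  0.997  0.   ] z [ 0.001  0.001 -1.   ] F [-1.2 -0.2 -2.7] open 0.405 ff 39.9 q [ 0.24  0.78 -0.48  1.8   0.53  0.69  1.11]
(array([685.1, 216.4]), array([ 90.4, 167.2]), 3.7)
box yaw 3.6960527896881104
[580.7 249.8 160.6]
tool shift [-3.160e+01  2.692e+02  2.000e-01]
[585.9 169.9 160.6]
tool shift [-3.010e+01  1.892e+02  1.000e-01]
```

```bash
python3 - <<'E'
from h import *
s,e=st();c=camera_model("wrist")
T=np.eye(4);T[:3,:3]=e;T[:3,3]=s["tool_pos"]
T1=np.eye(4);x=np.array([-.996,-.087,-.002]);z=np.array([.002,.002,-1]);x/=np.linalg.norm(x);y=np.cross(z,x);T1[:3,:3]=np.c_[x,y,z];T1[:3,3]=[.6148,.0889,.1656]
c=dict(c);c["view"]=c["view"]@T@np.linalg.inv(T1)
f=np.load("pics/w5.npz");p,D=f["p"],f["d"];P=cloud(c,D)
h=cv2.cvtColor(p,cv2.COLOR_RGB2HSV);m=(h[...,0]>100)&(h[...,0]<130)&(h[...,1]>90)
us=np.arange(302,430);vs=np.array([200+np.argmax(m[200:250,u]) for u in us])
q=cast(c,np.c_[us,vs],0);k=np.polyfit(q[:,1],q[:,0],1);print("first blue at z=0: yaw",-np.degrees(np.arctan(k[0])),"x at y=.217",np.polyval(k,.217))
for u in(330,370,410): print([np.round(P[v,u]*1000).astype(int).tolist() for v in range(210,232,3)])
mm=(abs(P[...,2]-.038)<.004)&(P[...,1]>.1)&(P[...,0]>.6);mm[260:]=0
q=P[mm];bins=[(y,np.percentile(q[abs(q[:,1]-y)<.005][:,0],2)*1000) for y in np.arange(.15,.29,.02)];print(np.round(bins,3))
k=np.polyfit(*np.array(bins).T,1);print("top front edge yaw",-np.degrees(np.arctan(k[0]/1000)),np.polyval(k,.217),"y",q[:,1].min(),q[:,1].max())
E
```

```text
t 26.70 tcp [571.4 -21.1 160.6] toolx [-0.997 -0.082 -0.002] y [-0.082  0.997  0.   ] z [ 0.001  0.001 -1.   ] F [-1.2 -0.2 -2.7] open 0.405 ff 39.9 q [ 0.24  0.78 -0.48  1.8   0.53  0.69  1.11]
first blue at z=0: yaw 2.7189203297076387 x at y=.217 0.6471178565526188
[[646, 179, -1], [647, 177, 6], [648, 175, 15], [648, 172, 24], [648, 170, 32], [650, 170, 36], [653, 170, 37], [656, 170, 38]]
[[642, 227, 0], [645, 227, 2], [645, 222, 12], [641, 214, 31], [644, 214, 32], [646, 213, 36], [650, 214, 36], [653, 214, 38]]
[[638, 276, 0], [642, 277, 1], [643, 274, 7], [643, 267, 18], [643, 263, 27], [644, 259, 34], [646, 258, 37], [650, 259, 37]]
[[1.50000e-01 6.48943e+02]
 [1.70000e-01 6.48253e+02]
 [1.90000e-01 6.47467e+02]
 [2.10000e-01 6.45990e+02]
 [2.30000e-01 6.45290e+02]
 [2.50000e-01 6.44128e+02]
 [2.70000e-01 6.43430e+02]]
top front edge yaw 2.7570081807467215 645.8774228159829 y 0.1305662631636337 0.2984171256850961
```

```bash
python3 -m inch '-1 -.0029 .0229 0 0 0 0;-1 -.0029 .0229 0 0 0 0;-1 -.0029 .0229 0 0 0 0;-1 -.0029 .0229 0 0 0 0;-1 -.0029 .0229 0 0 0 0;-1 -.0029 .0229 0 0 0 0;-1 -.0029 .0229 0 0 0 0;-1 -.0029 .0229 0 0 0 0;-1 -.0029 .0229 0 0 0 0;-1 -.0029 .0229 0 0 0 0;-1 -.0029 .0229 0 0 0 0;-1 -.0034 .0232 0 0 0 0;-1 0 0 0 0 0 .035;-1 0 0 0 0 0 0;-1 0 0 .02 0 0 0;-1 0 0 .03 0 0 0;-1 0 0 .03 0 0 0;-1 0 0 .02 0 0 0;-1 0 0 .01 0 0 0;-1 0 0 0 0 0 0'
```

```text
clock: 28.37
tool_pos: [0.582, 0.2534, 0.0469]
eef_rot: [-0.023, 1.0, -0.002, -0.003]
contact_force: [0.2, -0.5, -1.5]
opening: 0.407
finger_force: 39.9
```

```bash
python3 -m inch '-1 0 0 0 0 0 0;-1 0 0 0 0 0 0'
```

```text
clock: 28.53
tool_pos: [0.5847, 0.2558, 0.0513]
eef_rot: [-0.023, 1.0, 0.001, 0.001]
contact_force: [0.0, -0.2, -1.6]
opening: 0.406
finger_force: 39.9
```

```bash
python3 -m inch '-1 0 0 .01 0 0 0;-1 0 0 .006 0 0 0;-1 0 0 .003 0 0 0;-1 0 0 .001 0 0 0;-1 0 0 0 0 0 0;-1 0 0 0 0 0 0'
```

```text
clock: 29.03
tool_pos: [0.5843, 0.2555, 0.0316]
eef_rot: [-0.023, 1.0, -0.0, 0.001]
contact_force: [-1.6, -1.8, 9.3]
opening: 0.405
finger_force: 39.9
```

```bash
python3 -m inch '-.05 0 0 -.0005 0 0 0;0 0 0 0 0 0 0;0.05 0 0 0 0 0 0;0.05 0 0 0 0 0 0;0.05 0 0 -.01 0 0 0;.05 0 0 -.02 0 0 0;-1 0 0 -.03 0 0 0;-1 0 0 -.03 0 0 0;-1 0 0 -.03 0 0 0;-1 0 0 0 0 0 0;-1 0 0 0 0 0 0' 20
python3 - <<'E'
from h import *
s,e=st()
p,D=snapshot("wrist");c=camera_model("wrist");P=cloud(c,D)
h=cv2.cvtColor(p,cv2.COLOR_RGB2HSV);b=(abs(P[...,0]-.585)<.05)&(abs(P[...,1]-.255)<.05)&(P[...,2]>.025)&(P[...,2]<.05)
q=P[b];print(b.sum(),rect(q),np.round(np.percentile(q[:,2],[5,50,95]),4))
to_tool(e,np.array([.652,-.0715,.16])-s["tool_pos"])
E
```

```text
clock: 29.95
tool_pos: [0.5849, 0.2563, 0.1531]
eef_rot: [-0.023, 1.0, 0.001, 0.002]
contact_force: [-0.4, -0.3, -1.2]
opening: 0.175
finger_force: 0.0
t 29.95 tcp [584.9 256.3 153.1] toolx [-0.999 -0.047 -0.004] y [-0.047  0.999  0.002] z [ 0.004  0.002 -1.   ] F [-0.4 -0.3 -1.2] open 0.175 ff 0.0 q [-0.25  0.85 -0.44  1.6   0.47  0.79  0.73]
902 (array([586.2, 254.5]), array([24.6, 35.6]), 2.7) [0.0299 0.0318 0.0345]
tool shift [ -51.7 -330.6   -7.4]
```

Coupon 1 stands at (586, 254), square to the box. Now lever 2.

```bash
python3 -m inch '-1 -.004 -.0255 0 0 0 0;-1 -.004 -.0255 0 0 0 0;-1 -.004 -.0255 0 0 0 0;-1 -.004 -.0255 0 0 0 0;-1 -.004 -.0255 0 0 0 0;-1 -.004 -.0255 0 0 0 0;-1 -.004 -.0255 0 0 0 0;-1 -.004 -.0255 0 0 0 0;-1 -.004 -.0255 0 0 0 0;-1 -.004 -.0255 0 0 0 0;-1 -.004 -.0255 0 0 0 0;-1 -.004 -.0255 0 0 0 0;-1 -.004 -.0245 0 0 0 0;-1 0 0 0 0 0 -.035;-1 0 0 0 0 0 0;-1 0 0 0 0 0 0'
python3 - <<'E'
from h import *
s,e=st();to_tool(e,np.array([.653,-.0715,.07])-s["tool_pos"])
E
```

```text
clock: 31.33
tool_pos: [0.6503, -0.0715, 0.1492]
eef_rot: [-0.041, 0.999, 0.001, -0.001]
contact_force: [0.1, 0.5, 0.4]
opening: 0.002
finger_force: 0.0
t 31.33 tcp [650.3 -71.5 149.2] toolx [-0.997 -0.082  0.002] y [-0.082  0.997  0.001] z [-0.003  0.001 -1.   ] F [0.1 0.5 0.4] open 0.002 ff 0.0 q [ 0.3   0.89 -0.5   1.54  0.52  0.85  1.26]
tool shift [-2.9 -0.4 79.2]
```

```bash
python3 -m inch '-1 -.002 0 .02 0 0 0;-1 0 0 .025 0 0 0;-1 0 0 .025 0 0 0;-1 0 0 .014 0 0 0;-1 0 0 .003 0 0 0;-1 -.0005 0 .003 0 0 0;-1 -.0005 0 .003 0 0 0;-1 -.0005 0 .003 0 0 0;-1 -.0005 0 .003 0 0 0;-1 -.0005 0 .003 0 0 0;-1 -.0005 0 .003 0 0 0'
python3 -m inch '-1 -.0005 0 .002 0 0 0;-1 -.0005 0 .002 0 0 0;-1 -.0005 0 .002 0 0 0;-1 0 0 .002 0 0 0'
python3 -m inch '-1 0 0 .001 0 0 0;-1 0 0 0 0 0 0'
```

```text
clock: 32.25
tool_pos: [0.659, -0.0706, 0.0483]
eef_rot: [-0.041, 0.999, 0.001, 0.003]
contact_force: [0.5, 0.5, 7.1]
opening: 0.007
finger_force: 3.4
clock: 32.58
tool_pos: [0.6606, -0.0704, 0.0403]
eef_rot: [-0.041, 0.999, 0.001, 0.003]
contact_force: [0.0, 0.8, 5.9]
opening: 0.007
finger_force: 2.9
clock: 32.75
tool_pos: [0.6603, -0.0705, 0.039]
eef_rot: [-0.041, 0.999, 0.001, 0.003]
contact_force: [1.5, 0.7, 4.4]
opening: 0.005
finger_force: 2.2
```

```bash
python3 -m inch '-1 0 0 .0015 0 0 0;-1 0 0 .0015 0 0 0;-1 0 0 .001 0 0 0'
python3 -m inch '-1 0 0 .001 0 0 0;-1 0 0 .001 0 0 0;-1 0 0 0 0 0 0'
```

```text
clock: 33.0
tool_pos: [0.6627, -0.0703, 0.0378]
eef_rot: [-0.041, 0.999, 0.001, 0.005]
contact_force: [-1.2, 0.4, 24.1]
opening: 0.005
finger_force: 10.0
clock: 33.25
tool_pos: [0.6641, -0.0702, 0.0377]
eef_rot: [-0.041, 0.999, 0.0, 0.007]
contact_force: [-0.6, 1.1, 27.0]
opening: 0.005
finger_force: 11.3
```

```bash
python3 -m inch '-1 0 0 -.01 0 0 0;-1 0 0 -.03 0 0 0;-1 0 0 -.04 0 0 0;-1 0 0 -.02 0 0 0;0 .022 0 0 0 0 0;0 .022 0 0 0 0 0;0 .022 0 0 0 0 0;0 .022 0 0 0 0 0;0 0 0 0 0 0 0;0 0 0 0 0 0 0;0 0 0 0 0 0 0;0 0 0 0 0 0 0'
python3 - <<'E'
from h import *
s,e=st();to_tool(e,np.array([.5763,-.0783,.075])-s["tool_pos"])
E
```

```text
clock: 34.25
tool_pos: [0.5717, -0.0785, 0.131]
eef_rot: [-0.041, 0.999, 0.0, 0.001]
contact_force: [0.0, -0.1, -1.0]
opening: 0.5
finger_force: 0.0
t 34.25 tcp [571.7 -78.5 131. ] toolx [-0.997 -0.082 -0.003] y [-0.082  0.997  0.   ] z [ 0.003  0.    -1.   ] F [ 0.  -0.1 -1. ] open 0.500 ff 0.0 q [ 0.32  0.82 -0.46  1.81  0.58  0.65  1.17]
tool shift [-4.5 -0.2 56.1]
```

```bash
python3 -m inch '0 -.0045 0 .02 0 0 0;0 0 0 .016 0 0 0;0 0 0 0 0 0 0;0 0 0 .01 0 0 0;0 0 0 .01 0 0 0;0 0 0 0 0 0 0;-1 0 0 0 0 0 0;-1 0 0 0 0 0 0;-1 0 0 0 0 0 0;-1 0 0 0 0 0 0;-1 0 0 0 0 0 0' 40
```

```text
clock: 35.17
tool_pos: [0.5746, -0.0786, 0.0748]
eef_rot: [-0.041, 0.999, -0.0, 0.0]
contact_force: [-0.2, 0.0, -1.1]
opening: 0.407
finger_force: 39.9
```

```bash
python3 -m inch '-1 0 0 -.005 0 0 0;-1 0 0 -.01 0 0 0;-1 0 0 -.02 0 0 0;-1 0 0 -.025 0 0 0;-1 0 0 -.025 0 0 0;-1 0 0 0 0 0 0;-1 0 0 0 0 0 0'
python3 -m inch '-1 -.0028 .0211 0 0 0 0;-1 -.0028 .0211 0 0 0 0;-1 -.0028 .0211 0 0 0 0;-1 -.0028 .0211 0 0 0 0;-1 -.0028 .0211 0 0 0 0;-1 -.0028 .0211 0 0 0 0;-1 -.0028 .0211 0 0 0 0;-1 -.0028 .0211 0 0 0 0;-1 -.0028 .0211 0 0 0 0;-1 -.0028 .0211 0 0 0 0;-1 -.0028 .0211 0 0 0 0;-1 -.003 .0215 0 0 0 0;-1 0 0 0 0 0 .035;-1 0 0 0 0 0 0;-1 0 0 .02 0 0 0;-1 0 0 .03 0 0 0;-1 0 0 .03 0 0 0;-1 0 0 .02 0 0 0;-1 0 0 0 0 0 0;-1 0 0 0 0 0 0'
python3 - <<'E'
from h import *
s,e=st();to_tool(e,np.array([.5875,.177,.032])-s["tool_pos"])
E
```

```text
clock: 35.75
tool_pos: [0.5755, -0.0783, 0.1615]
eef_rot: [-0.041, 0.999, -0.0, 0.002]
contact_force: [-0.4, -0.1, -2.7]
opening: 0.405
finger_force: 39.9
clock: 37.42
tool_pos: [0.5864, 0.1756, 0.0583]
eef_rot: [-0.023, 1.0, -0.001, -0.002]
contact_force: [0.4, 0.8, -1.0]
opening: 0.407
finger_force: 39.9
t 37.42 tcp [586.4 175.6  58.3] toolx [-0.999 -0.047  0.003] y [-0.047  0.999 -0.002] z [-0.003 -0.002 -1.   ] F [ 0.4  0.8 -1. ] open 0.407 ff 39.9 q [-0.16  0.96 -0.37  1.72  0.57  0.58  0.74]
tool shift [-1.3  1.4 26.3]
```

```bash
python3 -m inch '-1 0 0 .01 0 0 0;-1 0 0 .01 0 0 0;-1 0 0 .005 0 0 0;-1 0 0 .002 0 0 0;-1 0 0 0 0 0 0;-1 0 0 0 0 0 0'
```

```text
clock: 37.92
tool_pos: [0.5876, 0.1772, 0.0328]
eef_rot: [-0.024, 1.0, 0.0, 0.0]
contact_force: [-0.3, 0.5, -1.6]
opening: 0.403
finger_force: 39.9
```

```bash
python3 -m inch '-1 0 0 .001 0 0 0;-1 0 0 .0005 0 0 0;-1 0 0 0 0 0 0'
```

```text
clock: 38.17
tool_pos: [0.5879, 0.1773, 0.0318]
eef_rot: [-0.023, 1.0, 0.0, 0.001]
contact_force: [-0.3, 0.2, 1.0]
opening: 0.405
finger_force: 39.9
```

```bash
python3 -m inch '-1 0 0 .0008 0 0 0;-1 0 0 0 0 0 0;-.05 0 0 0 0 0 0;0 0 0 0 0 0 0;0.05 0 0 0 0 0 0;0.05 0 0 0 0 0 0;0.05 0 0 -.01 0 0 0;.05 0 0 -.02 0 0 0;.05 0 0 -.03 0 0 0;.05 .02 0 -.03 0 0 0;.05 .03 0 -.03 0 0 0;.05 .02 0 -.03 0 0 0;.05 0 0 0 0 0 0;.05 0 0 0 0 0 0'
python3 - <<'E'
from h import *
s,e=st()
p,D=snapshot("top");c=camera_model("top");P=cloud(c,D);cv2.imwrite("pics/t9.png",p[:,:,::-1])
h=cv2.cvtColor(p,cv2.COLOR_RGB2HSV);b=(h[...,0]>15)&(h[...,0]<35)&(h[...,1]>80)&(abs(P[...,0]-.585)<.05)&(P[...,2]>.02)&(P[...,2]<.08)
n,l,ss,_=cv2.connectedComponentsWithStats(b.astype(np.uint8))
for i in range(1,n):
    if ss[i,4]>30: print(ss[i],rect(P[l==i]),np.median(P[l==i][:,2]))
m=(abs(P[...,2]-.0365)<.008)&(abs(P[...,0]-.48)<.08)&(abs(P[...,1]-.4)<.05);print("file grip",rect(P[m]))
E
```

```text
clock: 39.33
tool_pos: [0.5183, 0.1744, 0.182]
eef_rot: [-0.024, 1.0, 0.001, 0.002]
contact_force: [0.4, 0.1, 0.3]
opening: 0.525
finger_force: 0.0
t 39.33 tcp [518.3 174.4 182. ] toolx [-0.999 -0.048 -0.004] y [-0.048  0.999  0.001] z [ 0.004  0.001 -1.   ] F [0.4 0.1 0.3] open 0.525 ff 0.0 q [-0.14  0.71 -0.45  1.87  0.48  0.67  0.74]
file grip (array([479.3, 400.1]), array([48.1, 19.1]), 2.3)
```

View pics/t9.png

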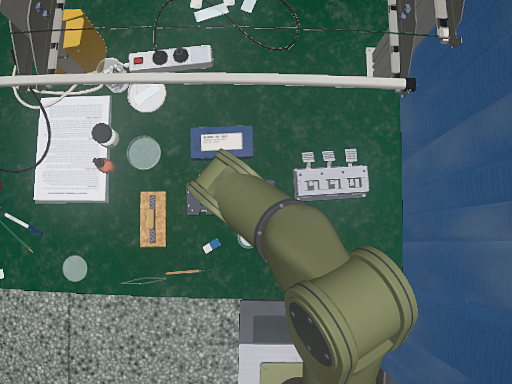

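The arm hides the coupons at (215,175). The file is still centred on its mat. I'll move aside for a final look.

```bash
python3 -m inch '.05 .0 -.02 -.02 0 0 0;.05 .0 -.03 -.02 0 0 0;.05 .0 -.03 0 0 0 0;.05 .0 -.03 0 0 0 0;.05 .0 -.03 0 0 0 0;.05 0 -.03 0 0 0 0;.05 0 -.03 0 0 0 0;.05 0 -.02 0 0 0 0;.05 0 0 0 0 0 0;.05 0 0 0 0 0 0'
python3 - <<'E'
from h import *
p,D=snapshot("top");c=camera_model("top");P=cloud(c,D)
h=cv2.cvtColor(p,cv2.COLOR_RGB2HSV);b=(h[...,0]>15)&(h[...,0]<35)&(h[...,1]>80)&(abs(P[...,0]-.585)<.05)&(P[...,2]>.02)&(P[...,2]<.08)
n,l,ss,_=cv2.connectedComponentsWithStats(b.astype(np.uint8))
for i in range(1,n):
    if ss[i,4]>30: print(ss[i],rect(P[l==i]),np.median(P[l==i][:,2]))
m=(abs(P[...,2]-.0365)<.008)&(abs(P[...,0]-.48)<.08)&(abs(P[...,1]-.4)<.05);print("file grip",rect(P[m]))
cv2.imwrite("pics/t10.png",cv2.resize(p[110:260,130:270],None,fx=4,fy=4,interpolation=cv2.INTER_CUBIC)[:,:,::-1])
E
```

```text
clock: 40.22
tool_pos: [0.5285, -0.0475, 0.2184]
eef_rot: [-0.022, 1.0, 0.0, -0.001]
contact_force: [-0.3, 0.5, 0.4]
opening: 0.523
finger_force: 0.0
[229 173  13  10 122] (array([590.5, 178. ]), array([24.3, 32.4]), 2.5) 0.03348170278880608
[199 174  14  11 132] (array([586.5, 256.2]), array([25.1, 35.7]), 3.0) 0.03394031944560785
file grip (array([479.3, 399.6]), array([47.7, 18.7]), 0.9)
```

View pics/t10.png

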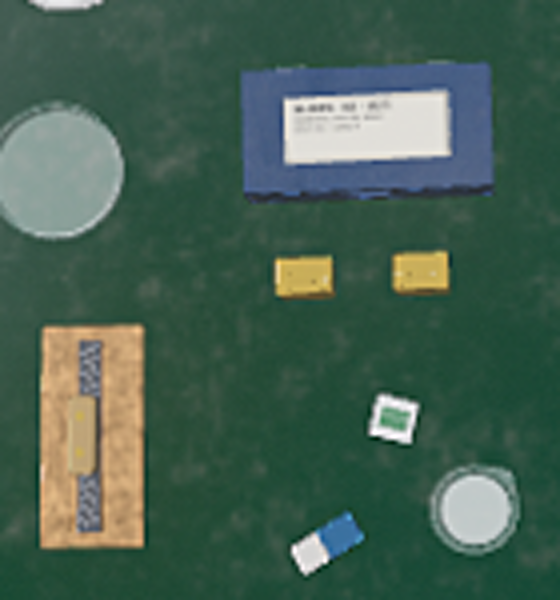

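Both coupons stand upright in a row in front of the box, at (304,277) and (421,272) in the crop. The file is central on its mat, and the beaker, cover box and eraser haven't moved.

```bash
python3 -c "from plant import r;print(r.finish_job())"
```

```text
the job is handed in; nothing more can be done
None
```

The job is handed in, at about 40 s of the 210 s: both coupons present (1 and 2; pocket 3 was empty) are deburred, the file is centred lengthwise on its mat, and the coupons stand in a row with centres about 58 mm from the slide box's front face and about 4 cm between them.

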